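# Level the tilting stage and stack the filter discs on it

### The arm

A 7-joint arm with a two-finger parallel gripper is mounted at the origin on the work surface. World frame = base frame: x ahead of the robot, y to its left, z up, the work surface at z = 0. Lengths are in mm, angles in rad, forces in N, time in s.
With the tool pointing down it reaches from about 400 to 875 mm from the base axis. Payload 19.3 kg.
Tool frame: the origin (TCP) lies at the very end of the fingers, on their centre line; the grasp point (between the pads) lies 19 mm behind it (grip_point_offset is the z of the grasp point in the tool frame, in mm); z points along the fingers, y is the line along which they close (so a half turn about z gives the same grasp; the last joint's range is limited). The gripper opens to 85 mm and grips with 20 to 120 N. Pads are 22 mm wide; open, the fingers measure 114 mm over their backs; the gripper's body (76 mm by 85 mm) begins 54 mm behind the grasp point. The pads swing forward as they close: fully open they stand 13 mm farther back than shut.
Start: joints at [1.259, 0.521, -0.036, 1.599, 0.021, 1.021, -0.113], TCP at [149.629, -606.816, 231.291] pointing down, gripper open.
Joint ranges: [-2.91, 2.91], [-0.3, 2.13], [-1.5, 1.42], [0.17, 2.43], [-1.26, 4.41], [0.16, 1.93], [-2.52, 2.52]. Speed limits (rad/s): [1.89, 1.89, 2.39, 2.39, 3.01, 3.01, 3.01].

### API

Orientations are given as a 3x3 rotation matrix whose columns are the frame's x, y, z axes.
In Python, from workcell import movep, movel, goto_joints, open_gripper, clamp, wait, inverse_kinematics, read_state, camera, PlanningError, finish_job, grip_point_offset gives the robot as it stands. Calls block until the motion is done:
- movep(position, orientation): joint-space move of the TCP to a pose.
- movel(position, frame=None, max_speed=150, guard=None): straight line of the TCP; frame=None keeps the orientation; max_speed is the mean speed in mm/s. With guard (N) it stops when the force on the tool has changed by that much, and returns True; else False.
- goto_joints(angles): joint-space move.
- open_gripper() and clamp(): open the fingers fully, or close them until they stop; the grip force is fixed at half the most.
- wait(seconds).
- inverse_kinematics(position, orientation): joint angles nearest the present ones, or None.
- read_state(): the state.
- camera(name): name is "scene" or "top" or "wrist"; returns a dict with "image" (400x640x3 uint8, blue, green, red), "range_z" (400x640 float32, mm along the optical axis (not along the pixel's ray), 0 where there is no reading), "fx", "fy", "cx", "cy" (pixels), "cam_to_world" (4x4, takes a point from camera to world coordinates). Camera axes: x right, y up, looking along -z (the intrinsics and any distortion apply to the point x, -y, -z); pixel columns grow to the right and rows downward; lengths in mm; the calibration is good to about 2 mm. A picture is of the moment at which its call begins.
A pose or a line that the arm cannot do raises PlanningError and nothing moves.
- finish_job(): hands the job in; it is judged then, once.
The state is a dict: "time": time; "qpos": joint angles; "qvel": joint speeds; "joint_efforts": joint torques, N m; "eef_pos": TCP position; "tool_rot": TCP orientation; "ft_force": force on the tool from outside, world axes, zero at the start; "torque": the same for the moment, N m; "finger_gap": finger opening in mm; "gripper_force": force on a finger pad.
Only numpy, scipy, OpenCV 4.12 (cv2) and the standard library are available. Lean on these libraries where they do the work, as an engineer would, in place of code of your own. Each camera call takes 0.05 s, during which the arm holds its last target. There are 200 camera calls.

### The job

On the lab bench, first level the empty, tilted round stage, then build the filter stack in the middle of it: the drilled disc at the bottom, the plain disc on that, and the knobbed cover on top, knob up. Centre each disc well and lower it until it rests before letting go, never letting it drop; leave the stage level and do not disturb the jar, beaker or wash bottle.

Things in the scene. Friction and masses are not known exactly. Their poses are not given: they have to be found in the camera images.
- stand: Fixed foot of the stand: dark steel square 120 x 120 x 12 mm with a grey sleeve and a post that carries the round stage. Origin: centre of its underside, straight below the stage's centre; z up; any yaw. The stage (plain steel disc, 110 mm across, 10 mm thick) has a new height each time that is NOT reported: when level its top is 105 to 155 mm above the bench; find it by touch or sight.
- stage (a joint): Tilt of the stage about a level axis through its own centre, parallel to the stand's y; rad, 0 is level, range -0.4 to 0.4. Positive: the rim towards the stand's own -x is raised. Starts between 0.16 and 0.30. Stiff (about 0.35 N m: 8 to 10 N on the rim moves it), stays where it is left; pressing the raised rim down with closed fingers levels it, an off-centre push tilts it again.
- drilled: Drilled disc: flat aluminium disc, 68 mm across, 16 mm thick, about 0.15 kg, with a pattern of 19 small dark holes on its upper face, lying flat on the bench. Origin: centre of its underside; z up along its axis.
- plain: Plain disc: flat white ceramic disc without holes, 60 mm across, 14 mm thick, about 0.13 kg, lying flat on the bench. Origin: centre of its underside; z up along its axis.
- cover: Cover: flat aluminium disc 68 mm across, 10 mm thick, with an upright black cylindrical knob in the middle, 24 mm across and 30 mm tall (knob from 10 to 40 mm above the origin); about 0.16 kg. It starts lying on the sloping rest, tilted 0.42 rad (24 degrees), knob pointing up and towards the robot. Origin: centre of its underside; z along the knob.
- rest: Sloping rest, fixed: grey plastic wedge, 85 x 84 mm, about 50 mm high, its face sloping at 0.42 rad and looking up and towards its own -x (roughly the robot), with an 8 mm lip at the lower edge on which the cover's rim stands. Origin: centre of its underside; the centre of the sloping face is 34 mm above it.
- jar: Bystander: amber glass jar with a lid, 60 mm across, 85 mm tall. Origin: centre of its underside.
- beaker: Bystander: open glass beaker, 68 mm across, 85 mm tall. Origin: centre of its underside.
- washbottle: Bystander: white bottle with a blue cap, 60 mm across, 120 mm tall. Origin: centre of its underside.
Mind the look-alikes: they are no part of the job. Leave any blue or purple look-alike of the cover alone.

How it is judged (in metres and radians):
On the way, in this order (a step that is already met when the one before it is completed fails the run):
1. the empty stage is level (within 0.04 rad) (value of joint stage between -0.04 and 0.04 rad and height (world z) of each of drilled, plain, cover below 0.09 m), for 0.3 s.
2. the drilled disc lies flat on the middle of the stage, released (horizontal distance between drilled and stand below 0.008 m and height (world z) of drilled above 0.095 m and linear speed of drilled below 0.02 m/s and contact force between drilled and the fingers below 0.1 N and angle between drilled's own z axis and vertical below 0.08 rad), for 0.2 s.
3. the plain disc lies centred on the drilled disc, released (horizontal distance between drilled and stand below 0.008 m and height (world z) of drilled above 0.095 m and horizontal distance between plain and drilled below 0.007 m and z of plain in the frame of drilled between 0.013 and 0.019 m and linear speed of plain below 0.02 m/s and contact force between plain and the fingers below 0.1 N and angle between plain's own z axis and vertical below 0.08 rad), for 0.2 s.
4. the cover lies centred on the plain disc, knob up, released (horizontal distance between drilled and stand below 0.008 m and height (world z) of drilled above 0.095 m and horizontal distance between plain and drilled below 0.007 m and z of plain in the frame of drilled between 0.013 and 0.019 m and horizontal distance between cover and plain below 0.007 m and z of cover in the frame of plain between 0.011 and 0.017 m and linear speed of cover below 0.02 m/s and contact force between cover and the fingers below 0.1 N and angle between cover's own z axis and vertical below 0.08 rad), for 0.2 s.
At the end, for the whole second after the job is handed in: The stage is within 0.05 rad of level; the drilled disc lies on it, within 8 mm of the stage's centre; the plain disc lies on the drilled one and the cover on the plain one, knob up, each centred on the one below within 7 mm; all three are flat (within 0.08 rad), at rest and released (all of step 4 and value of joint stage between -0.05 and 0.05 rad and linear speed of each of drilled, plain below 0.02 m/s and contact force between each of drilled, plain and the fingers below 0.1 N and angle between each of drilled, plain's own z axis and vertical below 0.08 rad); the robot touches nothing.
It fails at once if the drilled is dropped (moves faster than 0.3 m/s while not held, a fall of about 5 mm) (linear speed of drilled above 0.3 m/s and contact force between drilled and the fingers below 0.1 N).
It fails at once if the plain is dropped (moves faster than 0.3 m/s while not held, a fall of about 5 mm) (linear speed of plain above 0.3 m/s and contact force between plain and the fingers below 0.1 N).
It fails at once if the cover is dropped (moves faster than 0.3 m/s while not held, a fall of about 5 mm) (linear speed of cover above 0.3 m/s and contact force between cover and the fingers below 0.1 N).
It fails at once if the jar, beaker or wash bottle is pushed more than 20 mm or tipped (distance of any of jar, beaker, washbottle from where it was at the start of the episode above 0.02 m or angle between any of jar, beaker, washbottle's own z axis and vertical above 0.3 rad).
It also fails if it takes over 72 s, if anything falls off the work surface, if the arm or the gripper's body presses on something with over 40 N, if the wrist force passes 120 N, or if a joint passes its speed limit or range.

## Working session

There is one attempt and no reset: what is moved stays moved. The work goes in short steps, each a Python script; the robot and the scene stay as the last script left them, time stands still between calls to the robot, and variables do not carry over. Pictures are saved under pics/ and viewed, at most 10 in all, crops included, and the job is handed in when it is done.

```bash
mkdir -p pics; ls; python3 - <<'E'
from workcell import *
import cv2,numpy as np
s=read_state();print(s['time'],s['eef_pos'],s['finger_gap'],grip_point_offset)
for n in ['scene','top','wrist']:
    c=camera(n);cv2.imwrite(f'pics/{n}0.png',c['image']);np.savez(f'{n}0.npz',**c)
    print(n,c['fx'],c['cx'],c['cy'],np.round(c['cam_to_world'],3).tolist(),(c['range_z']>0).mean(), [k for k in c])
E
```

```text
pics
0.0 [ 149.55118511 -606.49384638  230.72992065] 85.57975112836512 -18.700000000000003
scene 493.0093258233029 319.7262589594166 197.0243736336224 [[0.891, -0.374, 0.258, 877.327], [0.454, 0.748, -0.484, -658.729], [-0.012, 0.549, 0.836, 1220.577], [0.0, 0.0, 0.0, 1.0]] 0.99606640625 ['image', 'range_z', 'fx', 'fy', 'cx', 'cy', 'cam_to_world']
top 380.1720181731737 322.8065666181947 198.37885954379792 [[-0.009, 0.995, -0.096, 409.18], [-1.0, -0.008, 0.014, -40.778], [0.013, 0.096, 0.995, 1280.539], [0.0, 0.0, 0.0, 1.0]] 0.9960234375 ['image', 'range_z', 'fx', 'fy', 'cx', 'cy', 'cam_to_world']
wrist 324.2847082503822 321.88428009328277 194.76773490868908 [[0.239, 0.921, 0.307, 228.969], [-0.971, 0.227, 0.074, -586.345], [-0.001, -0.315, 0.949, 374.357], [0.0, 0.0, 0.0, 1.0]] 0.9960390625 ['image', 'range_z', 'fx', 'fy', 'cx', 'cy', 'cam_to_world']
```

View pics/scene0.png

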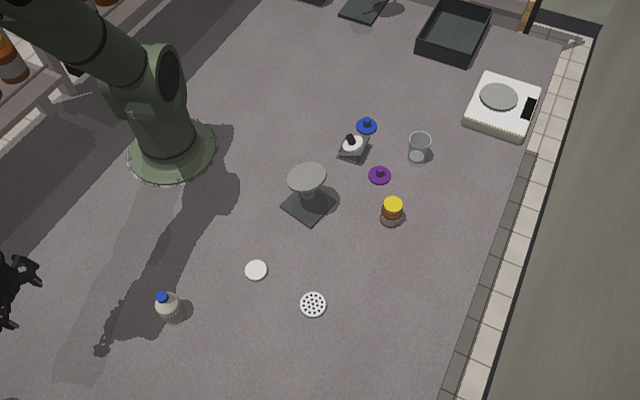

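View pics/top0.png

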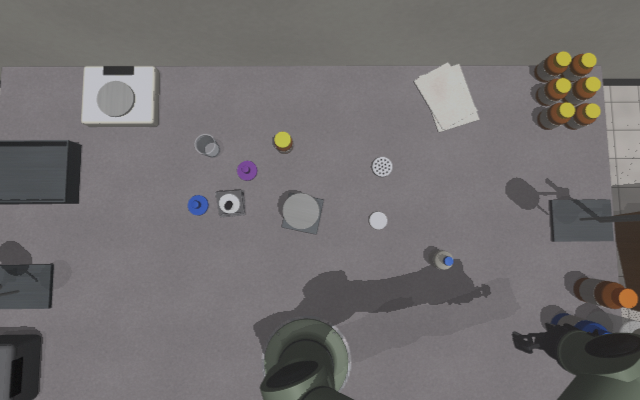

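The scene view shows the stage at (306,180), the drilled disc at (313,304), the plain disc at (256,270) and the cover on its rest at (352,145). The top view has them at (302,211), (382,167), (378,220) and (229,203).

Things that could be mistaken (top pixels):
- **Cover:** white/aluminium on the wedge (229,203), which I choose. The blue (198,205) and purple (247,170) look-alikes I leave alone.
- **Drilled disc:** the one with holes (382,167).
- **Plain disc:** (378,220), not the scale plate (116,98).
- **Stage:** (302,211).

```bash
cat > h.py <<'E'
import numpy as np,cv2
from workcell import *
def ray(c,u,v):
    M=c['cam_to_world'];d=np.array([(u-c['cx'])/c['fx'],-(v-c['cy'])/c['fy'],-1.])
    return M[:3,3],M[:3,:3]@d
def onplane(c,u,v,z):
    o,d=ray(c,u,v);return o+d*(z-o[2])/d[2]
def tri(c1,p1,c2,p2):
    o1,d1=ray(c1,*p1);o2,d2=ray(c2,*p2)
    t=np.linalg.lstsq(np.c_[d1,-d2],o2-o1,rcond=None)[0]
    a,b=o1+t[0]*d1,o2+t[1]*d2
    return (a+b)/2,np.linalg.norm(a-b)
def cloud(c):
    h,w=c['range_z'].shape;u,v=np.meshgrid(np.arange(w),np.arange(h));z=c['range_z']
    P=np.stack([(u-c['cx'])/c['fx']*z,-(v-c['cy'])/c['fy']*z,-z],-1).astype(float)
    return P@c['cam_to_world'][:3,:3].T+c['cam_to_world'][:3,3]
def blob(m,near):
    "filled contour nearest a pixel -> contour, ellipse"
    cs=cv2.findContours(m.astype(np.uint8),cv2.RETR_EXTERNAL,cv2.CHAIN_APPROX_NONE)[0]
    cs=[k for k in cs if cv2.contourArea(k)>30]
    k=min(cs,key=lambda k:abs(cv2.pointPolygonTest(k,tuple(map(float,near)),True)) if cv2.pointPolygonTest(k,tuple(map(float,near)),True)<0 else 0)
    return k,cv2.fitEllipse(k)
def plane(P):
    for i in range(5):
        m=P.mean(0);n=np.linalg.svd(P-m,full_matrices=False)[2][2];n*=np.sign(n[2])
        r=(P-m)@n; k=abs(r)<max(2.5*np.median(abs(r)),1); P=P[k]
    return P.mean(0),n,r.std(),len(P)
down=np.diag([1.,-1,-1])
def tool(yaw):
    "tool down, closing axis y horizontal at direction yaw"
    y=np.array([np.cos(yaw),np.sin(yaw),0]);z=np.array([0,0,-1.]);return np.c_[np.cross(y,z),y,z]
E
cat > m.py <<'E'
from h import *
T=dict(np.load('top0.npz'));S=dict(np.load('scene0.npz'))
pix=dict(drilled=((382,167),(313,304)),plain=((378,220),(256,270)),stage=((302,211),(306,180)),cover=((233,203),(350,148)))
for n,(a,b) in pix.items():
    e=[]
    for c,p in((T,a),(S,b)):
        im=c['image'].astype(int);g=im.mean(2);C=cloud(c)
        if n in('drilled','plain'):
            m=g>150; m[:]=m&(np.hypot(*(np.indices(m.shape)-np.array(p[::-1])[:,None,None]))<25); m=cv2.morphologyEx(m.astype(np.uint8),cv2.MORPH_CLOSE,np.ones((5,5)))
        elif n=='stage': m=(C[...,2]>95)&(C[...,2]<190)&(np.hypot(*(np.indices(m.shape)-np.array(p[::-1])[:,None,None]))<40)
        else:
            m=(g>150)&(np.hypot(*(np.indices(m.shape)-np.array(p[::-1])[:,None,None]))<22); m=cv2.morphologyEx(m.astype(np.uint8),cv2.MORPH_CLOSE,np.ones((3,3)))
        k,el=blob(m,p);e.append(el[0])
        f=np.zeros(g.shape,np.uint8);cv2.drawContours(f,[k],-1,1,-1);f=cv2.erode(f,np.ones((3,3)))
        P=C[f>0]; mu,nn,r,N=plane(P)
        print(n,np.round(el[0],1),np.round(el[1],1),'cloud mean',np.round(mu,1),'n',np.round(nn,3),round(r,2),N,'zmax',round(P[:,2].max(),1), 'bbox',np.round(np.ptp(P[:,:2],axis=0),0))
    print('   tri',[np.round(x,1) for x in tri(T,e[0],S,e[1])])
for nm,c,p in(('T',T,(342,100)),('S',S,(300,240))): print(nm,'bench z',np.median(cloud(c)[p[1]-5:p[1]+5,p[0]-5:p[0]+5].reshape(-1,3),axis=0).round(1))
# dark foot and rest square
E
python3 m.py; python3 - <<'E'
import cv2
a=cv2.imread('pics/top0.png')[125:245,180:420];cv2.imwrite('pics/crop1.png',cv2.resize(a,(800,400),interpolation=cv2.INTER_CUBIC))
E
```

```text
drilled [382.  166.2] [18.6 18.7] cloud mean [ 634.3 -255.7   38.6] n [ 0.745 -0.62   0.244] 13.92 227 zmax 1280.5 bbox [258. 247.]
drilled [312.3 303.6] [24.8 25.4] cloud mean [ 638.  -262.3   22.2] n [-0.464  0.806  0.367] 14.27 426 zmax 1220.6 bbox [272. 430.]
   tri [array([ 637.5, -259.9,   16.6]), np.float64(1.7)]
plain [378.  220.1] [16.6 16.8] cloud mean [ 456.3 -239.4   28.2] n [ 0.121 -0.979  0.161] 12.31 179 zmax 1280.5 bbox [ 72. 225.]
plain [255.2 269.2] [19.5 21.9] cloud mean [ 456.2 -243.5   16.2] n [-0.741  0.503  0.445] 11.79 280 zmax 1220.6 bbox [449. 444.]
   tri [array([ 456.1, -242.4,   14.2]), np.float64(1.7)]
stage [300.4 210.5] [35.2 35.7] cloud mean [482.7  10.9 145.5] n [-0.266  0.057  0.962] 1.59 753 zmax 1280.5 bbox [122. 101.]
stage [305.8 177.6] [29.5 40.3] cloud mean [482.6   4.3 144.1] n [-0.26   0.056  0.964] 1.38 710 zmax 1220.6 bbox [445. 718.]
   tri [array([481.7,  10. , 135.9]), np.float64(3.5)]
cover [229.  203.1] [18.2 20.1] cloud mean [517.6 245.5  45. ] n [-0.401  0.01   0.916] 1.69 150 zmax 77.6 bbox [51. 59.]
cover [352.4 142.8] [12.8 20.5] cloud mean [516.5 243.5  42.8] n [-0.433 -0.049  0.9  ] 1.81 88 zmax 56.1 bbox [50. 60.]
   tri [array([514.2, 246.7,  43.3]), np.float64(2.6)]
T bench z [ 876.4 -126.9    1.1]
S bench z [ 514.5 -103.2   -2.1]
```

View pics/crop1.png

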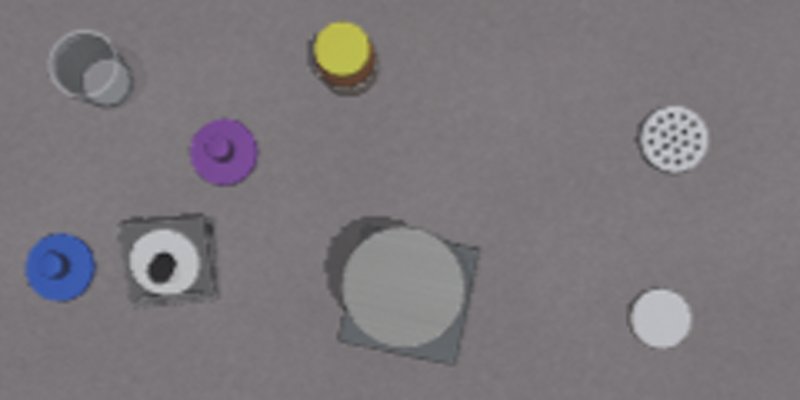

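The crop shows the aluminium cover with its black knob on the grey wedge at crop (163,263). The blue (60,267) and purple (224,152) look-alikes lie apart from it. The drilled disc is at (674,139), the plain disc at (661,318) and the stage at (404,287). Heights agree with the text: 16.6 and 14.2 mm for the disc tops, with the stage tilted about 0.27 rad and its raised rim towards +x. Next I level the stage.

```bash
python3 - <<'E'
from h import *
T=dict(np.load('top0.npz'));S=dict(np.load('scene0.npz'))
print(onplane(T,300.4,210.5,144).round(1),onplane(S,305.8,177.6,144).round(1))
s=read_state();print(s['tool_rot'].round(2).tolist())
R0=s['tool_rot']; 
for y in(1,-1):
    R=tool(y*np.pi/2)
    q=[inverse_kinematics(p,R) for p in ([482,8,300],[637,-260,-5],[456,-242,-4])];print(y,[None if k is None else np.round(k,2).tolist() for k in q])
E
```

```text
[482.7  10.7 144. ] [483.3   3.7 144. ]
[[0.97, 0.24, -0.0], [0.24, -0.97, 0.0], [-0.0, -0.0, -1.0]]
1 [[0.72, 0.38, -1.11, 1.84, 0.38, 1.15, 1.06], [0.7, 1.0, -0.67, 1.52, 0.74, 0.89, 1.34], [0.77, 0.79, -0.54, 2.0, 0.75, 0.56, 1.27]]
-1 [[0.36, 0.26, -0.61, 1.85, 0.17, 1.08, -1.88], [0.34, 0.91, -0.06, 1.54, 0.07, 0.7, -1.32], [0.42, 0.73, -0.06, 2.02, 0.11, 0.39, -1.3]]
```

```bash
python3 - <<'E'
from h import *
R=tool(np.pi/2)
a=.42;Rc=np.array([[np.cos(a),0,-np.sin(a)],[0,1,0],[np.sin(a),0,np.cos(a)]])@R
print(Rc[:,2].round(2))
for p in([510,245,50],[480,245,120]):
  for r in (Rc,Rc@np.diag([-1,-1,1])): 
    q=inverse_kinematics(p,r);print(None if q is None else np.round(q,2).tolist())
c0=np.array([482.5,7.,0]);d=np.array([.978,-.21,0])
t=lambda:read_state()['time']
print(t());movep(list(c0+d*40+[0,0,190]),R);print('moved',t());clamp();print(t())
def touch(p,zlow,g=4,v=25):
    h=movel([p[0],p[1],zlow],max_speed=v,guard=g);s=read_state();print(h,s['eef_pos'].round(1),s['ft_force'].round(1),round(s['time'],2));return s['eef_pos'][2]
touch(c0+d*40,146,g=40,v=40)
movel([*(c0+d*40)[:2],158],max_speed=150)
zp=touch(c0+d*40,138);
movel([*(c0+d*40)[:2],165]);movel([*(c0-d*40)[:2],165],max_speed=250)
zm=touch(c0-d*40,125);movel([*(c0-d*40)[:2],165])
print(zp,zm,(zp-zm)/80)
E
```

```text
[ 0.41  0.   -0.91]
[0.13, 0.98, -1.19, 2.15, 1.66, 1.11, -0.45]
[-0.82, 0.64, 0.15, 2.2, 1.64, 0.18, 2.39]
[-0.08, 0.59, -0.87, 2.19, 1.37, 0.74, -0.39]
[-1.33, 0.61, 0.78, 2.25, -1.0, 0.17, -1.32]
0.15
moved 2.675
3.4417
False [522.6  -1.3 146.1] [ 3.8 -0.2  5.7] 4.69
True [521.4  -1.4 145.6] [0.2 0.1 0. ] 5.47
True [443.3  15.4 144.6] [ 1.  -1.1  0.6] 7.11
145.5543545205519 144.59605572102217 0.01197873499412161
```

```bash
cat >> h.py <<'E'
def circ(c,m,near,z):
    "centre and diameter of disc top at height z from mask, rays of the contour onto the plane"
    k,_=blob(m,near);k=cv2.convexHull(k)[:,0]
    P=np.array([onplane(c,u,v,z)[:2] for u,v in k],np.float32)
    e=cv2.fitEllipse(P);return np.array(e[0]),np.round(e[1],1)
def px(c,p):
    q=np.linalg.inv(c['cam_to_world'])@[*p,1];return c['fx']*q[0]/-q[2]+c['cx'],c['fy']*q[1]/q[2]+c['cy']
E
python3 - <<'E'
from h import *
R=tool(np.pi/2)
open_gripper();movel([482.5,7,290],max_speed=250)
c=camera('wrist');np.savez('w_stage.npz',**c);cv2.imwrite('pics/w_stage.png',c['image'])
print(read_state()['time'],c['cam_to_world'][:3,3].round(1),read_state()['eef_pos'].round(1))
C=cloud(c);m=(abs(C[...,2]-145)<12)
pp=px(c,(482.5,7,145));print(pp)
print(circ(c,m,pp,145))
k,_=blob(m,pp);f=np.zeros(m.shape,np.uint8);cv2.drawContours(f,[k],-1,1,-1);print(plane(C[cv2.erode(f,np.ones((9,9)))>0]))
t=camera('top');C=cloud(t);m=abs(C[...,2]-145)<12;m&=np.hypot(C[...,0]-482,C[...,1]-7)<80;print(circ(t,m,px(t,(482,7,145)),145))
E
```

```text
8.9 [401.2   7.8 433.5] [481.9   6.9 289.3]
(np.float64(320.9527315442886), np.float64(179.29855708957555))
(array([481.75369263,  10.02775383]), array([109.4, 110.7]))
(array([479.34754275,  10.0285572 , 146.12822163]), array([-0.02147682,  0.00350871,  0.99976319]), np.float64(0.4970629815104785), 7655)Traceback (most recent call last):
  File "<stdin>", line 10, in <module>
  File "h.py", line 34, in circ
    k,_=blob(m,near);k=cv2.convexHull(k)[:,0]
        ~~~~^^^^^^^^
  File "h.py", line 21, in blob
    k=min(cs,key=lambda k:abs(cv2.pointPolygonTest(k,tuple(map(float,near)),True)) if cv2.pointPolygonTest(k,tuple(map(float,near)),True)<0 else 0)
ValueError: min() iterable argument is empty
```

View pics/w_stage.png

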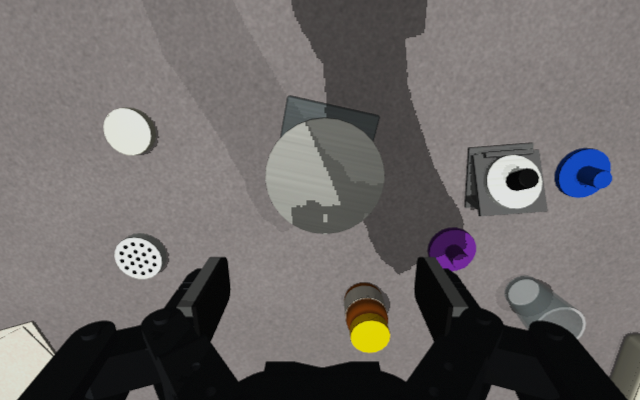

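The wrist view shows the levelled stage at (325,176), the drilled disc at (138,257), the plain disc at (128,131) and the cover at (514,180). The stage's fitted diameter is 110 mm, its centre is (481.8, 10.0), and the remaining tilt is 0.01–0.02 rad. Next I pick up the drilled disc.

```bash
cat >> h.py <<'E'
R=tool(np.pi/2)
def find(z,near,tag):
    c=camera('wrist');cv2.imwrite(f'pics/{tag}.png',c['image'])
    g=c['image'].min(2);p=px(c,(*near,z));v,u=np.indices(g.shape)
    m=(g>130)&(np.hypot(u-p[0],v-p[1])<85)
    m=cv2.morphologyEx(m.astype(np.uint8),cv2.MORPH_OPEN,np.ones((5,5)))
    m=cv2.morphologyEx(m,cv2.MORPH_CLOSE,np.ones((9,9)))
    ctr,dia=circ(c,m,p,z);C=cloud(c);q=C[np.hypot(C[...,0]-ctr[0],C[...,1]-ctr[1])<25]
    print(tag,'t',round(read_state()['time'],2),'ctr',ctr.round(1),'dia',dia,'depth z',np.median(q[:,2]).round(1));return ctr
E
python3 - <<'E'
from h import *
movep([637,-258,150],R)
c=find(16,(637,-260),'w_dr')
E
```

```text
w_dr t 10.28 ctr [ 619.1 -250.1] dia [ 76.2 108.7] depth z 231.6
```

View pics/w_dr.png

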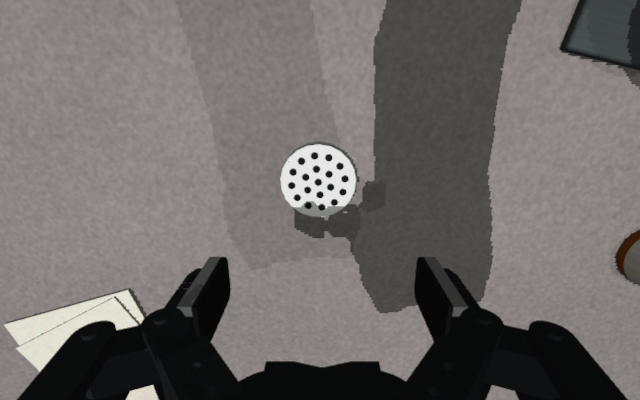

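The disc sits at (318,180), with its lower edge in shadow. I'll mask by measured height instead of brightness.

```bash
cat >> h.py <<'E'
def find(z,near,tag,t=7):
    c=camera('wrist');np.savez(tag,**c);cv2.imwrite(f'pics/{tag}.png',c['image']);C=cloud(c)
    m=(abs(C[...,2]-z)<t)&(np.hypot(C[...,0]-near[0],C[...,1]-near[1])<60)
    m=cv2.morphologyEx(m.astype(np.uint8),cv2.MORPH_OPEN,np.ones((5,5)))
    ctr,dia=circ(c,m,px(c,(*near,z)),z);q=C[(np.hypot(C[...,0]-ctr[0],C[...,1]-ctr[1])<25)]
    print(tag,'t',round(read_state()['time'],2),'ctr',ctr.round(1),'dia',dia,'depth z',np.median(q[:,2]).round(1));return ctr
E
python3 - <<'E'
from h import *
c=find(16,(637,-260),'w_dr2')
movel([c[0],c[1],40],max_speed=200);c=find(16,c,'w_dr3') if 0 else c
print(movel([c[0],c[1],-5],max_speed=80,guard=10));s=read_state();print(s['time'],s['eef_pos'].round(1),s['ft_force'].round(1))
E
```

```text
w_dr2 t 10.32 ctr [ 636.7 -259.3] dia [67.3 68.5] depth z 230.7
False
11.7417 [ 636.9 -259.2   -4.9] [-1.1  0.5 -0.8]
```

```bash
python3 - <<'E'
from h import *
clamp();s=read_state();print(s['time'],s['finger_gap'],s['gripper_force'],s['eef_pos'].round(1),s['ft_force'].round(1))
x,y=s['eef_pos'][:2]
movel([x,y,20],max_speed=80);s=read_state();print(s['time'],s['finger_gap'],s['gripper_force'],s['ft_force'].round(1))
movel([x,y,215],max_speed=250)
movep([481.8,10,200],R)
movel([481.8,10,147],max_speed=120)
h=movel([481.8,10,132],max_speed=20,guard=3);s=read_state();print(h,s['time'],s['eef_pos'].round(1),s['ft_force'].round(1),s['finger_gap'])
E
```

```text
12.0833 65.65645475535898 65.426105260849 [ 637.1 -259.4   -3.9] [-3.3  0.9  9.5]
12.55 65.48834125704957 66.7189621925354 [-0.6  0.8 -2.1]
True 15.7 [482.1   9.9 141.3] [-0.6  0.1  4.4] 65.64459720725615
```

```bash
python3 - <<'E'
from h import *
open_gripper();x,y=read_state()['eef_pos'][:2]
movel([x,y,200],max_speed=150);movel([x,y,300],max_speed=250)
c=find(161,(482,10),'w_s1');C=cloud(dict(np.load('w_s1.npz')))
q=C[(np.hypot(C[...,0]-c[0],C[...,1]-c[1])<30)&(abs(C[...,2]-161)<15)];print(plane(q))
a=np.hypot(C[...,0]-482,C[...,1]-10);q=C[(a>40)&(a<52)&(abs(C[...,2]-145)<8)];print(plane(q),len(q))
D=dict(np.load('w_s1.npz'));m=(C[...,2]>135)&(C[...,2]<175)&(a<75);print('stage',circ(D,m,px(D,(482,10,145)),145))
movep([456,-242,150],R);find(14,(456,-242),'w_pl')
E
```

```text
w_s1 t 17.18 ctr [481.7  10.5] dia [67.2 69. ] depth z 378.6
(array([480.84053344,  10.39358561, 162.2197593 ]), array([-0.0192146 ,  0.00347103,  0.99980936]), np.float64(0.49825202499381493), 2871)
(array([478.85406706,   9.81664882, 146.11377684]), array([-0.02014898,  0.00322535,  0.99979179]), np.float64(0.502768532461575), 3186) 3761
stage (array([481.66360474,  10.02153683]), array([109.4, 110.6]))
w_pl t 18.37 ctr [ 455.4 -241.9] dia [59.2 60.6] depth z 230.2
```

View pics/w_s1.png

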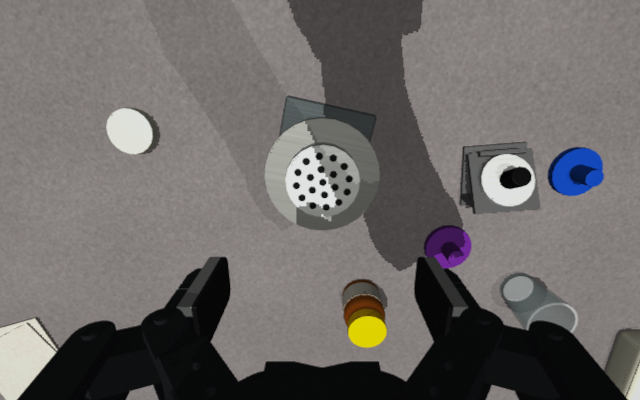

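The picture shows the drilled disc at (322,179), centred on the stage to within 0.5 mm and flat. Next is the plain disc.

```bash
python3 - <<'E'
from h import *
x,y=455.4,-241.9
movel([x,y,35],max_speed=250);print(movel([x,y,0],max_speed=80,guard=10))
clamp();s=read_state();print(s['time'],s['finger_gap'],s['gripper_force'],s['eef_pos'].round(1),s['ft_force'].round(1))
x,y,z0=s['eef_pos']
movel([x,y,25],max_speed=80);movel([x,y,225],max_speed=250)
movep([481.7,10.2,210],R)
zt=161.2+z0
movel([481.7,10.2,zt+5],max_speed=120)
h=movel([481.7,10.2,zt-8],max_speed=20,guard=3);s=read_state();print(h,zt,s['time'],s['eef_pos'].round(1),s['ft_force'].round(1),s['finger_gap'])
E
```

```text
False
19.9583 57.690844883648076 60.400965213775635 [ 455.6 -242.     0.8] [-3.8  1.4 15.3]
True 162.0216416115232 23.2833 [482.1  10.1 162.1] [-1.2 -1.1  9.8] 56.86834150303085
```

```bash
python3 - <<'E'
from h import *
open_gripper();x,y=read_state()['eef_pos'][:2]
movel([x,y,215],max_speed=150);movel([x,y,300],max_speed=250)
c=find(175,(482,10),'w_s2',5);D=dict(np.load('w_s2.npz'));C=cloud(D)
a=np.hypot(C[...,0]-c[0],C[...,1]-c[1]);print(plane(C[(a<27)&(abs(C[...,2]-175)<15)]))
m=(C[...,2]>152)&(C[...,2]<185)&(a<45);print('drilled',circ(D,m,px(D,(482,10,161)),161))
movep([500,245,180],R)
D=camera('wrist');np.savez('w_cv.npz',**D);cv2.imwrite('pics/w_cv.png',D['image']);C=cloud(D);print(read_state()['time'])
near=(514,246);a=np.hypot(C[...,0]-near[0],C[...,1]-near[1])
g=D['image'].min(2)
m=(g>150)&(a<45)&(C[...,2]>10)&(C[...,2]<75);mu,n,r,N=plane(C[cv2.erode(m.astype(np.uint8),np.ones((5,5)))>0]);print('plate',mu,n,r,N,np.arccos(n[2]))
# signed distance from plate plane
d=(C-mu)@n
kt=(abs(d-30)<4)&(a<50);K=C[kt];print('knobtop',kt.sum(),plane(K) if kt.sum()>20 else '')
# plate outline: rays of contour onto plate plane
pm=((abs(d)<5)|((d>5)&(d<36)))&(g>0)&(a<50)&((g>150)|(g<40))
E
```

```text
w_s2 t 24.73 ctr [481.8  10.7] dia [59.4 60.6] depth z 378.5
(array([481.30934474,  10.8134434 , 176.15399219]), array([-0.01213552,  0.00256488,  0.99992307]), np.float64(0.4999157495800176), 2543)
drilled (array([482.2857666 ,  10.57950497]), array([66.9, 70.9]))
25.8167Traceback (most recent call last):
  File "<stdin>", line 11, in <module>
  File "h.py", line 25, in plane
    m=P.mean(0);n=np.linalg.svd(P-m,full_matrices=False)[2][2];n*=np.sign(n[2])
                  ~~~~~~~~~~~~~~~~~~~~~~~~~~~~~~~~~~~~~~~~~^^^
IndexError: index 2 is out of bounds for axis 0 with size 2
```

View pics/w_cv.png

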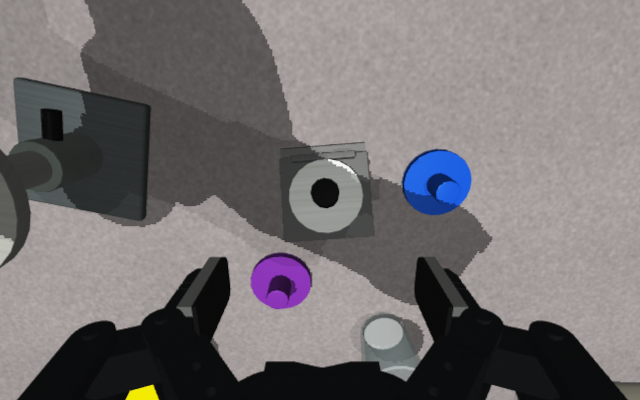

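Plain disc is centred on the drilled one to under 1 mm, with tilt 0.012 rad. In this view the cover's plate is at (326,194), the knob at (325,193), and the blue and purple look-alikes are clear of it. I'll fit its pose from this image.

```bash
python3 - <<'E'
from h import *
D=dict(np.load('w_cv.npz'));C=cloud(D);im=D['image'].astype(int);g=im.max(2)
v,u=np.indices(g.shape);a=np.hypot(u-326,v-194);print(im[194,300],im[165,340],im[150,300],C[194,300],C[193,325])
m=((a>16)&(a<33));mu,n,r,N=plane(C[m]);print('plate',mu.round(1),n.round(4),r,N,np.arccos(n[2]))
d=(C-mu)@n
km=(g<60)&(a<22);print('knob d',np.percentile(d[km],[5,50,95]).round(1))
k,e=blob(km,(325,193));print(e)
K=C[km&(abs(d-30)<3)];print('knobtop mean',K.mean(0).round(1),len(K),np.ptp(K,axis=0))
ax=K.mean(0)-30*n;print('plate centre from knob',ax.round(1))
pm=((d>-3)&(a<45)).astype(np.uint8);k,_=blob(pm,(326,194))
k=cv2.convexHull(k)[:,0]
P=[]
for q in k:
    o,w=ray(D,*q);P.append(o+w*((mu-o)@n)/(w@n))
P=np.array(P);ex=np.array([n[2],0,-n[0]]);ex/=np.linalg.norm(ex);ey=np.cross(n,ex)
E2=cv2.fitEllipse(np.c_[(P-mu)@ex,(P-mu)@ey].astype(np.float32));print('plate centre outline',(mu+ex*E2[0][0]+ey*E2[0][1]).round(1),E2[1])
E
```

```text
[144 148 146] [239 242 240] [67 67 67] [512.89210682 224.71266216  42.17611813] [502.32017531 247.29368129  71.4100515 ]
plate [512.6 248.7  44.1] [-0.4059 -0.0313  0.9134] 0.5417424394829794 2203 0.41930869593551884
knob d [25.4 29.9 31.1]
((324.7133483886719, 192.6079864501953), (26.750762939453125, 28.744464874267578), 170.82562255859375)
knobtop mean [501.2 246.9  71.7] 601 [22.01042799 22.14298877 11.2120703 ]
plate centre from knob [513.4 247.8  44.3]
plate centre outline [509.  247.2  42.4] (68.50694274902344, 76.72554779052734)
```

```bash
python3 - <<'E'
from h import *
n=np.array([-.4059,-.0313,.9134]);n/=np.linalg.norm(n);pc=np.array([513.2,247.7,44.2])
y=np.array([0,1,0])-(-.0313)*n;y[:]=np.array([0,1,0])-n[1]*n;y/=np.linalg.norm(y);Rc=np.c_[np.cross(y,-n),y,-n]
print([inverse_kinematics(list(pc+k*n),Rc) is not None for k in(70,35,5)])
movep(list(pc+70*n),Rc);print(read_state()['time'])
print(movel(list(pc+25*n),max_speed=120,guard=10),movel(list(pc+5*n),max_speed=50,guard=8))
s=read_state();print(s['time'],s['eef_pos'].round(1),(pc+5*n).round(1),s['ft_force'].round(1))
E
```

```text
[True, True, True]
26.7167
False False
27.7917 [511.1 247.6  49. ] [511.2 247.5  48.8] [-1.1 -0.3 -0.5]
```

```bash
python3 - <<'E'
from h import *
clamp();s=read_state();print(s['time'],s['finger_gap'],s['gripper_force'],s['eef_pos'].round(1),s['ft_force'].round(1))
n=-s['tool_rot'][:,2];p=s['eef_pos']
movel(list(p+15*n),max_speed=50);s=read_state();print(s['finger_gap'],s['ft_force'].round(1))
movel(list(p+60*n),max_speed=150);p=read_state()['eef_pos'];movel([p[0],p[1],240],max_speed=200)
movep([481.9,10.5,240],R)
D=camera('wrist');cv2.imwrite('pics/w_held.png',D['image']);np.savez('w_held.npz',**D);s=read_state();print(s['time'],s['finger_gap'],s['eef_pos'].round(1),s['ft_force'].round(1))
C=cloud(D);a=np.hypot(C[...,0]-481.9,C[...,1]-10.5);m=(a<45)&(C[...,2]>205)&(C[...,2]<245)
print(m.sum(),plane(C[m]))
E
```

```text
28.3917 22.167781519490294 58.25968265533447 [511.1 247.6  49.1] [-5.  -1.4  8. ]
22.049819225705516 [ 0.4  1.1 -1.7]
31.1417 21.949924712321238 [481.7  11.8 239.6] [ 0.4  0.  -2.1]
6971 (array([465.41785127,  11.97642799, 234.30227978]), array([-0.00769366, -0.00125198,  0.99996962]), np.float64(0.46482002214428464), 5385)
```

View pics/w_held.png

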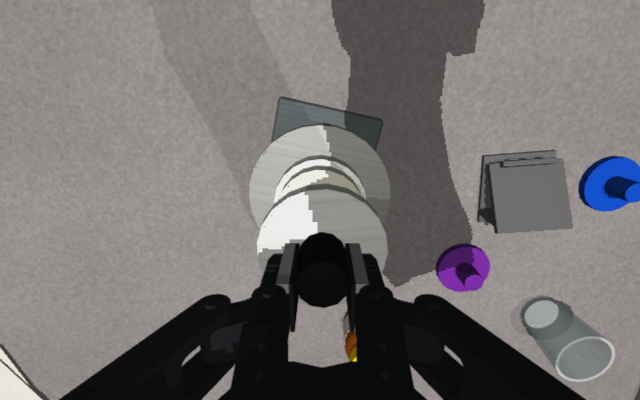

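The cover is held level at (322,243), knob between the pads. I'll check its centre relative to the tool with a circle through its visible rim.

```bash
python3 - <<'E'
from h import *
from scipy.optimize import least_squares
D=dict(np.load('w_held.npz'));C=cloud(D);z=233.7
m=(abs(C[...,2]-z)<4)&(np.hypot(C[...,0]-481.7,C[...,1]-11.8)<60)
k,_=blob(cv2.morphologyEx(m.astype(np.uint8),cv2.MORPH_OPEN,np.ones((3,3))),(285,225));P=np.array([onplane(D,*q,z)[:2] for q in k[:,0]])
P=P[np.hypot(*(P-[481.7,11.8]).T)>28]
r=least_squares(lambda c:np.hypot(P[:,0]-c[0],P[:,1]-c[1])-34,[481,11],loss='soft_l1');print(len(P),r.x,abs(r.fun).mean(),P.min(0),P.max(0))
print(read_state()['eef_pos'])
E
```

```text
270 [480.48041516  12.1078453 ] 0.7702305691392781 [446.15783681 -21.4250401 ] [492.39859785  45.87682576]
[481.74564397  11.79275231 239.5653675 ]
```

```bash
python3 - <<'E'
from h import *
x,y=482.8,10.4
movel([x,y,199],frame=R,max_speed=120)
h=movel([x,y,183],max_speed=20,guard=3);s=read_state();print(h,s['time'],s['eef_pos'].round(1),s['ft_force'].round(1),s['finger_gap'])
E
```

```text
True 32.1333 [483.1  10.4 191.2] [ 1.1 -1.2  5.4] 21.78894028861801
```

```bash
python3 - <<'E'
from h import *
open_gripper();x,y=read_state()['eef_pos'][:2]
movel([x,y,245],max_speed=120);movel([482,10,310],max_speed=250)
c=find(185,(482,10),'w_s3',5);D=dict(np.load('w_s3.npz'));C=cloud(D)
a=np.hypot(C[...,0]-c[0],C[...,1]-c[1]);print(plane(C[(a<31)&(a>17)&(abs(C[...,2]-185)<6)]))
a=np.hypot(C[...,0]-482,C[...,1]-10);q=C[(a>40)&(a<52)&(abs(C[...,2]-145)<8)];print('stage',plane(q))
E
```

```text
w_s3 t 33.83 ctr [482.1  11. ] dia [67.2 68.5] depth z 388.8
(array([480.05169365,  11.11189253, 186.13206977]), array([-6.44359023e-03, -9.31475250e-04,  9.99978806e-01]), np.float64(0.48590216514085105), 2211)
stage (array([468.45120074,   9.29605828, 146.0877001 ]), array([-7.23569090e-03,  9.39227967e-04,  9.99973381e-01]), np.float64(0.4921241604951917), 2340)
```

View pics/w_s3.png

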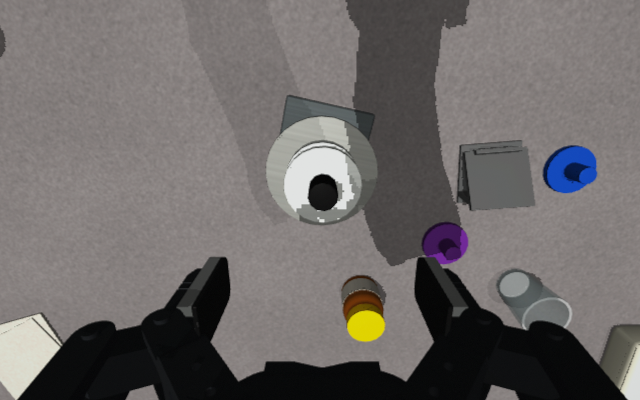

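The cover is at (322,185), knob up, flat and centred to within 1 mm, and the stage is level at 0.007 rad. The jar and beaker stand where they were, and the robot is clear, so I hand in.

```bash
python3 -c "
from workcell import *
print(finish_job())"
```

```text
the job is handed in; nothing more can be done
None
```

The job is handed in at about 34 s of the 72 s: by the wrist camera the stage is level to about 0.01 rad, and the drilled disc, plain disc and cover (knob up) are stacked on it, each centred within about 1 mm; the hand-in call returned no verdict.

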